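# Open the tool chest and put the bending tool away

### The arm

A 7-joint arm with a two-finger parallel gripper is mounted at the origin on the work surface. World frame = base frame: x ahead of the robot, y to its left, z up, the work surface at z = 0. Lengths are in m, angles in rad, forces in N, time in s.
With the tool pointing down it reaches from about 0.4 to 0.85 m from the base axis. Payload 4.5 kg.
Tool frame: the origin (TCP) lies at the very end of the fingers, on their centre line; the grasp point (between the pads) lies 19 mm behind it (r.grip_depth is the z of the grasp point in the tool frame, in m); z points along the fingers, y is the line along which they close (so a half turn about z gives the same grasp; the last joint's range is limited). The gripper opens to 88 mm and grips with 3 to 60 N. Pads are 18 mm wide; open, the fingers measure 123 mm over their backs; the gripper's body (75 mm by 187 mm) begins 45 mm behind the grasp point.
Start: joints at [-1.128, 0.689, -0.195, 1.565, 0.157, 0.902, -0.215], TCP at [0.248, 0.574, 0.239] pointing down, gripper open.
Joint ranges: [-3.01, 3.01], [-0.46, 2.08], [-1.47, 1.51], [0.13, 2.56], [-1, 4.14], [0.04, 2.09], [-2.66, 2.66]. Speed limits (rad/s): [2.57, 2.57, 3.14, 3.14, 3.14, 3.14, 3.14].

### API

Orientations are given as a unit quaternion [x, y, z, w].
In Python, from plant import r gives the robot as it stands.
- The arm moves only by the tool tcp_steps, called after "Request:" in YAML: its name, and indented under it one key for each argument. Schema: {"type":"object","properties":{"rows":{"type":"array","items":{"type":"array","items":{"type":"array","items":{"type":"number"},"minItems":7,"maxItems":7},"minItems":1,"maxItems":10},"minItems":1,"maxItems":1},"squeeze":{"type":"number"},"only":{"type":"string"},"quiet":{"type":"boolean"},"lines":{"type":"string"}},"required":["rows"],"additionalProperties":false}. rows is a list that holds a single list of rows (three levels of brackets), with 1 to 10 rows, each of 7 numbers: the opening from 0.0 (shut) to 1.0 (fully open), then dx, dy, dz in mm, then a rotation vector rx, ry, rz in rad; each row is the pose to reach, as a shift and turn from the pose commanded when the call began, along the tool's axes at that moment; what a row does not reach only later rows make up. A row lasts 1/10 s, in which the tool goes at most 0.05 m and 0.15 rad, less where a joint would pass 70% of its speed; a pose out of reach is approached as far as the arm can. The fingers move at their own pace and stop on an object; squeeze is the grip in N (left out, the last holds). Time passes only in rows, so rows that do not move let the fingers close. The tool returns the time, the measured TCP pose, the force, the opening and the grip force at its end. only (a regular expression) keeps the lines of the reply that match it, lines (a string "A,B") keeps lines A to B, and quiet returns only ok. Input that does not fit is refused with a message, and nothing moves.
- r.get_state(): the state, without advancing time (a new reading comes with each control period).
- r.snapshot(name): name is "scene" or "side" or "wrist"; returns the picture (400x640x3 uint8, red, green, blue); there is no depth.
- r.camera_params(name): a dict with "fx", "fy", "cx", "cy" (pixels), "rvec" (rotation vector, rad) and "tvec" (3), from world to camera coordinates, as OpenCV has them. Camera axes: x right, y down, z forward; pixel columns grow to the right and rows downward; lengths in m; the calibration is good to about 2 mm. The wrist camera is an equidistant fisheye: a pixel r from the principal point sees the ray r / f radians off the axis. A picture is of the moment at which its call begins: read the wrist's pose just before it. camera_params takes no time and is no camera call; for the wrist camera it gives the pose at the moment of the call.
- r.finish_job(): hands the job in; it is judged then, once.
The state is a dict: "clock": time; "q": joint angles; "qd": joint speeds; "joint_torque": joint torques, N m; "tool_pos": TCP position; "eef_rot": TCP orientation; "contact_force": force on the tool from outside, world axes, zero at the start; "moment": the same for the moment, N m; "opening": opening from 0.0 (shut) to 1.0 (fully open); "finger_force": force on a finger pad.
Only numpy, scipy, OpenCV 4.12 (cv2) and the standard library are available. Lean on these libraries where they do the work, as an engineer would, in place of code of your own. Each camera call takes 0.05 s, during which the arm holds its last target. There are 200 camera calls.

### The job

Open the little pine tool chest: lift its brass hook out of the eye and swing it over backwards, then pull the slanting front open by its knob until it lies down level. Then put the flat boxwood bending tool away, sliding it blade first into the empty middle slot of the rack inside until it is fully home, and let go of it. Leave everything else on the bench and in the rack as it is.

Things in the scene. Friction and masses are not known exactly. Their poses are not given: they have to be found in the camera images.
- chest: Pine tool chest, fixed, 165 deep (x), 180 wide (y), 150 high. Origin: centre of its underside; x from front to back, y to its left, z up. Front towards the robot. Floor at z = 50, side walls 10 thick. Opening: a 45 degree slant from the floor's edge (x = -82.5, z = 50) up to the edge (x = 17.5, z = 150) of a flat 65 deep top ledge. Slotted rack under the ledge.
- slot_mouth (a point): Mouth of the rack's empty middle slot: centre of its lower edge, on the chest floor (chest x = 17.5, y = 0, z = 50). The slot is 44 wide, 16 high, 57 deep, level, open to the front and runs in the chest's +x direction; its cheeks are eased by 2 at the mouth. The outer slots, at chest y = -52 and +52, hold other tools.
- slot_end (a point): Centre of the lower edge of the closed end of the same slot (chest x = 74.5, y = 0, z = 50), axes as the chest.
- hook (a joint): Angle of the brass cabin hook, rad. 0: down, its bill through the eye on the front, locking the front. Growing: its front end lifts and swings up and over to the back; stop at 2.3. It turns freely: let go below about 1.2 it falls shut, beyond about 1.4 it falls open and rests leaning back on its stop.
- hook_pivot (a point): The hook's pivot, above the rear of the ledge (chest x = 67, y = 0, z = 156); its axis runs along the chest's y.
- hook_ball (a point): Centre of the round ball (16 diameter) on the free front end of the hook, the place to hold it. Closed, it is 94 in front of the pivot and 18 above it (chest x = -27, y = 0, z = 174), in free air over the slanting front. The hook arm is a 6 diameter bar.
- front (a joint): Opening angle of the slanting front, rad. 0: shut, leaning back 45 degrees. 0.785: upright. 2.356: fully open on its stop, level, inner face flush with the chest floor. Panel 141 long, 180 wide, 10 thick, 0.3 kg, hinged along its lower edge, hinge damped (0.16 N m s/rad): let go below about 0.65 it sinks shut, beyond about 0.75 it sinks open by its own weight in 2 to 3 s.
- front_hinge (a point): Middle of the hinge line of the front, at the front edge of the chest floor (chest x = -82.5, y = 0, z = 50); the line runs along the chest's y.
- front_knob (a point): Centre of the square brass knob (20 x 20 face, 14 thick, flat sides towards the chest's +y and -y) on the outside of the front, 98 up the panel from the hinge, 34 out from the inner face (24 out from the outer face) on a 10 diameter stem. Shut, it is at chest x = -37.2, y = 0, z = 143.3. When the front is open the knob hangs below it.
- bending_tool: Flat yellow-brown boxwood bending tool, 140 long, lying flat on the bench, 50 to 100 g. Origin: centre of its underside; +x to the blade's tip. Blade: x = 8 to 70, 36 wide, 8 thick, front corners cut off by 8, dark grooves across its top. Handle: x = -70 to 12, 22 wide, 16 high. Blade and handle share one flat underside. Home, 83 of it stand out of the slot.
- bend_tip (a point): Middle of the front edge of the blade, on its underside (tool x = 70, z = 0).
- bend_grip (a point): Place on the handle to hold it, 103 behind the tip, 8 above the underside (tool x = -33).
- scraper: Flat steel scraper with a dark handle, 86 long, in the chest's left slot (+y), its handle end standing 31 out of the slot. Origin: its underside, mid-length about. Bystander.
- sanding_stick: Flat wooden sanding stick, 84 long, 24 wide, 8 thick, in the chest's right slot (-y), standing 31 out of the slot. Origin: its underside. Bystander.
- pin_vise: Brass pin vise, 130 long with its bit, 18 diameter, lying on the bench; origin under its middle, x along it. It lies on the other side of the chest from the bending tool. Bystander.
- schooner: Miniature two-masted schooner, black hull and white sails, on a cradle, 180 long, 145 high; origin under its middle. Bystander.
- decanter: Squat amber glass decanter, 114 diameter, 131 high; origin under its middle. Bystander.
- black_paint: Black paint jar, 48 diameter, 58 high. Bystander.
- white_paint: White paint jar, 48 diameter, 58 high. Bystander.
- spool: Wooden spool of dark thread, 56 diameter, 66 high. Bystander.
- sanding_block: Cork sanding block, 90 x 50 x 31. Bystander.

How it is judged:
By the outcome, as a careful person would: the job done as asked, in the order asked, and still so for the second after the job is handed in, with the robot touching nothing.
It also fails if it takes over 54 s, if anything falls off the work surface, if the arm or the gripper's body presses on something with over 40 N, if the wrist force passes 120 N, or if a joint passes its speed limit or range.

## Working session

There is one attempt and no reset: what is moved stays moved. The work goes in short steps, Python scripts to look and compute and a tool call to move; the robot and the scene stay as the last step left them, time stands still between calls to the robot, and variables do not carry over. Pictures are saved under pics/ and viewed, at most 10 in all, crops included, and the job is handed in when it is done.

```bash
ls; mkdir -p pics; python3 - <<'E'
from plant import r
import cv2
s=r.get_state();print({k:(v if not hasattr(v,'round') else v) for k,v in s.items()})
for n in ["scene","side"]:
    p=r.camera_params(n);print(n,p)
    cv2.imwrite(f"pics/{n}0.png",r.snapshot(n)[:,:,::-1])
print(r.grip_depth)
E
```

```text
pics
plant.py
{'clock': 0.0, 'q': array([-1.12821939,  0.6899853 , -0.19449615,  1.56635475,  0.15733427,
        0.9025326 , -0.21508947]), 'qd': array([ 0.00020401,  0.00189703, -0.00153535,  0.00068091, -0.00145479,
       -0.00068993, -0.00052461]), 'joint_torque': array([-6.50685820e-05, -5.27559364e+01, -1.26682542e+00, -1.53434694e+01,
       -5.25655900e-02,  6.48788817e-03,  1.69249834e-04]), 'tool_pos': array([0.24823673, 0.57288074, 0.23790594]), 'eef_rot': array([ 2.02917508e-01,  9.79195382e-01, -9.37262984e-04, -1.02383618e-04]), 'contact_force': array([ 0.17873779, -0.11476305,  0.23465618]), 'moment': array([-0.0266199 ,  0.01047109, -0.00845075]), 'finger_force': 0.0, 'opening': 0.9974525594408198}
scene {'fx': 379.05018618946633, 'fy': 379.05018618946633, 'cx': 323.06784043626413, 'cy': 197.5354774026952, 'rvec': array([ 2.21576615,  1.15225659, -0.40472168]), 'tvec': array([-0.32674598, -0.25713444,  1.65811056])}
side {'fx': 402.19426763232696, 'fy': 402.19426763232696, 'cx': 321.99773697396944, 'cy': 203.88314330988732, 'rvec': array([ 2.32230032, -0.33275648,  0.1474758 ]), 'tvec': array([-0.53490467,  0.18127318,  1.13793519])}
-0.0187
```

View pics/scene0.png

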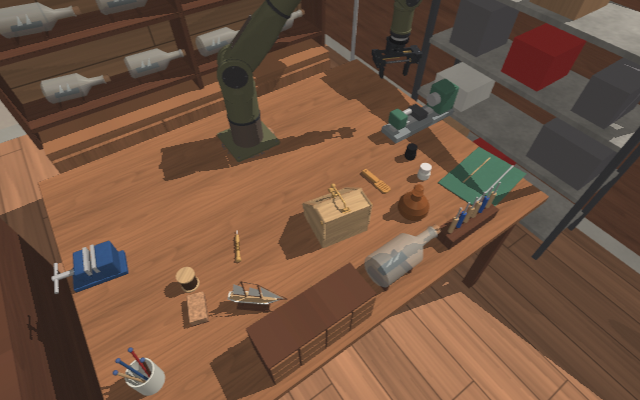

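View pics/side0.png

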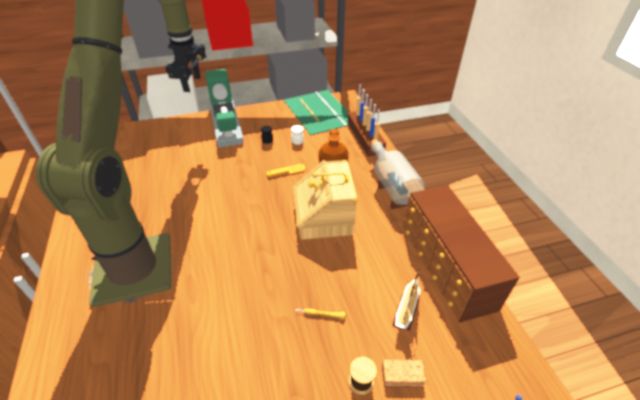

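The scene view shows the chest at about (337,213), the boxwood tool at (376,181) and the pin vise at (238,246). The side view shows the chest at (325,200) and the tool at (286,170). I'll enlarge these areas.

```bash
cat > h.py <<'E'
import numpy as np, cv2
from scipy.spatial.transform import Rotation as R
from plant import r
def cam(n):
    p=r.camera_params(n); M=R.from_rotvec(p['rvec']).as_matrix(); return p,M,-M.T@np.array(p['tvec'])
def ray(n,uv,c=None):
    p,M,o=c or cam(n); x=(uv[0]-p['cx'])/p['fx']; y=(uv[1]-p['cy'])/p['fy']
    if n=='wrist':
        t=np.hypot(x,y); d=np.array([x/t*np.sin(t),y/t*np.sin(t),np.cos(t)]) if t>1e-9 else np.array([0,0,1.])
    else: d=np.array([x,y,1])
    return o,M.T@(d/np.linalg.norm(d))
def onz(n,uv,z,c=None):
    o,d=ray(n,uv,c); return o+d*(z-o[2])/d[2]
def proj(n,P,c=None):
    p,M,o=c or cam(n); q=M@(np.asarray(P)-o)
    if n=='wrist':
        t=np.arctan2(np.hypot(q[0],q[1]),q[2]); k=t/np.hypot(q[0],q[1]); return p['cx']+p['fx']*q[0]*k,p['cy']+p['fy']*q[1]*k
    return p['cx']+p['fx']*q[0]/q[2],p['cy']+p['fy']*q[1]/q[2]
def tri(n1,a,n2,b,c1=None,c2=None):
    o1,d1=ray(n1,a,c1);o2,d2=ray(n2,b,c2)
    A=np.c_[d1,-d2]; t=np.linalg.lstsq(A,o2-o1,rcond=None)[0]
    p,q=o1+t[0]*d1,o2+t[1]*d2; return (p+q)/2,np.linalg.norm(p-q)
E
python3 - <<'E'
import cv2,numpy as np
a=cv2.imread('pics/scene0.png')[155:255,290:400];b=cv2.imread('pics/side0.png')[145:245,260:370]
f=lambda i:cv2.resize(i,(400,364),interpolation=cv2.INTER_CUBIC)
cv2.imwrite('pics/c0.png',np.hstack([f(a),f(b)]))
E
```

```text
(no output)
```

View pics/c0.png

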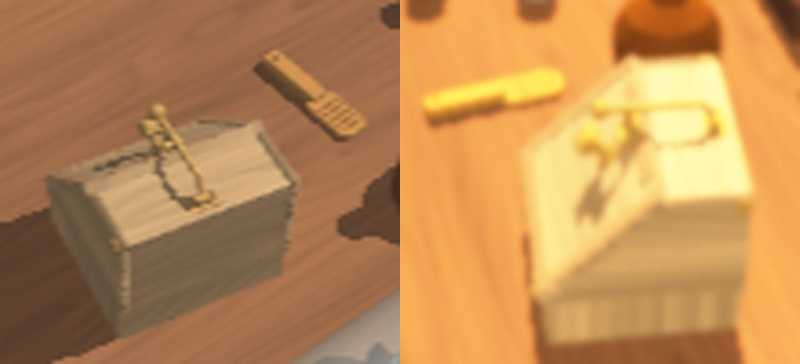

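```bash
python3 - <<'E'
from h import *
s=lambda u,v:(290+u/3.636,155+v/3.636); d=lambda u,v:(260+(u-400)/3.636,145+v/3.636)
P={'fl':((258,122),(640,60)),'bl':((297,182),(718,57)),'br':((127,243),(750,190)),'fr':((85,185),(663,200)),'ball':((158,110),(600,108)),'piv':((205,198),(715,128)),'tooltip':((350,130),(557,80)),'toolend':((268,57),(430,110))}
np.set_printoptions(precision=4,suppress=True)
for k,(a,b) in P.items():
    t=0.008 if 'tool' in k else 0.15
    print(k,*tri('scene',s(*a),'side',d(*b)),onz('scene',s(*a),t)[:2],onz('side',d(*b),t)[:2])
print(cam('wrist')[2],r.camera_params('wrist'))
E
```

```text
fl [0.6058 0.1261 0.1561] 0.0040383540306747545 [0.6003 0.132 ] [0.6084 0.1307]
bl [0.6746 0.1175 0.1484] 0.0008825757089984561 [0.6759 0.1161] [0.6738 0.1162]
br [ 0.6434 -0.0479  0.1498] 0.00011406304990453968 [ 0.6435 -0.0479] [ 0.6433 -0.0482]
fr [ 0.5735 -0.0443  0.1548] 0.0009396140655801345 [ 0.5699 -0.0418] [ 0.5752 -0.0402]
ball [0.5511 0.0521 0.1731] 0.00034583027980646607 [0.5352 0.0645] [0.5584 0.0789]
piv [0.6425 0.0369 0.1458] 0.005165933256781062 [0.643  0.0373] [0.6411 0.0289]
tooltip [0.5744 0.2942 0.0073] 0.0031666572282854316 [0.576 0.292] [0.5739 0.2956]
toolend [0.4437 0.2873 0.0073] 0.0019313784150676056 [0.4434 0.2878] [0.4439 0.285 ]
[0.186  0.5997 0.3844] {'fx': 309.70691628693146, 'fy': 309.70691628693146, 'cx': 320.82877252457513, 'cy': 193.58558328343406, 'rvec': array([-2.4291, -1.5978, -0.2159]), 'tvec': array([-0.624 , -0.0385,  0.3889])}
```

The manual's scale: shifts go in mm. Converting my numbers, -0.392 m is -392, -0.271 m is -271.

Request:
tcp_steps:
  rows:
    - [[1, -392, -271, -90, 0, 0, -0.22], [1, -392, -271, -90, 0, 0, -0.22], [1, -392, -271, -90, 0, 0, -0.22], [1, -392, -271, -90, 0, 0, -0.22], [1, -392, -271, -90, 0, 0, -0.22], [1, -392, -271, -90, 0, 0, -0.22], [1, -392, -271, -90, 0, 0, -0.22], [1, -392, -271, -90, 0, 0, -0.22], [1, -392, -271, -90, 0, 0, -0.22], [1, -392, -271, -90, 0, 0, -0.22]]

```text
clock: 1.1
tool_pos: [0.502, 0.1651, 0.329]
eef_rot: [0.096, 0.995, -0.001, 0.0]
contact_force: [-0.2, 0.3, -0.0]
opening: 1.003
finger_force: 0.0
```

Request:
tcp_steps:
  rows:
    - [[1, 0, 0, 0, 0, 0, 0], [1, 0, 0, 0, 0, 0, 0], [1, 0, 0, 0, 0, 0, 0]]

```text
clock: 1.4
tool_pos: [0.4994, 0.1705, 0.3284]
eef_rot: [0.093, 0.996, 0.0, -0.001]
contact_force: [-0.7, -0.2, 0.2]
opening: 0.999
finger_force: 0.0
```

```bash
python3 - <<'E'
from h import *
import pickle
c=cam('wrist');pickle.dump(c,open('w1.pkl','wb'))
i=r.snapshot('wrist');cv2.imwrite('pics/w1.png',i[:,:,::-1]);print(c[2],r.get_state()['tool_pos'])
E
```

```text
[0.43281169 0.18239929 0.47486073] [0.49927349 0.17074385 0.32839917]
```

View pics/w1.png

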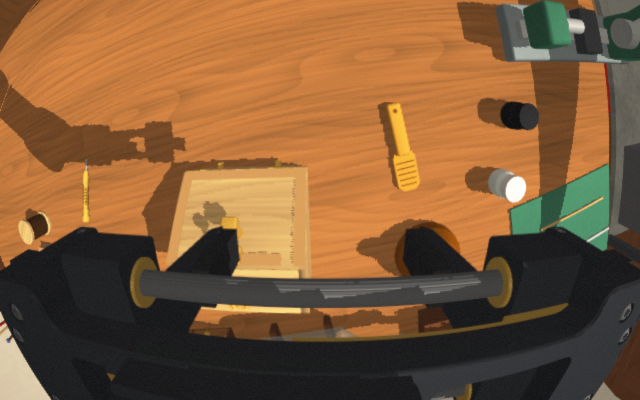

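The wrist view shows the tool from its handle end at (393,104) to its tip at (409,189). The knob is near (231,223), the chest's lower front edge runs from (187,172) to (308,168), and the pin vise is at (86,195). I'll zoom in on the chest and find the tool by a mask.

```bash
python3 - <<'E'
from h import *
import pickle
c=pickle.load(open('w1.pkl','rb'))
i=cv2.imread('pics/w1.png')
cv2.imwrite('pics/w1c.png',cv2.resize(i[155:315,160:320],(800,600)[0:1]*0+(600,600),interpolation=cv2.INTER_CUBIC))
hsv=cv2.cvtColor(i[95:200,375:430],cv2.COLOR_BGR2HSV)
print(hsv[20,20],hsv[5,5],hsv[80,30],hsv[50,5])
m=((hsv[...,0]>=17)&(hsv[...,0]<35)&(hsv[...,2]>140)&(hsv[...,1]>120)).astype(np.uint8)
n,l,s,ce=cv2.connectedComponentsWithStats(m);k=1+np.argmax(s[1:,4]);print(s[k],ce[k])
pts=np.argwhere(l==k)
W=np.array([onz('wrist',(u+375,v+95),0.010,c)[:2] for v,u in pts])
rect=cv2.minAreaRect((W*1000).astype(np.float32));print(rect)
b=cv2.boxPoints(rect);print(b)
E
```

```text
[ 20 187 249] [ 14 170 199] [ 19 194 245] [ 13 174 207]
[  12    8   33   88 1451] [27.4279807  56.02825637]
((508.9850769042969, 294.7721862792969), (139.12393188476562, 37.19192123413086), 4.133420467376709)
[[438.26367 308.3058 ]
 [440.94446 271.21063]
 [579.7065  281.2386 ]
 [577.0257  318.33374]]
```

View pics/w1c.png

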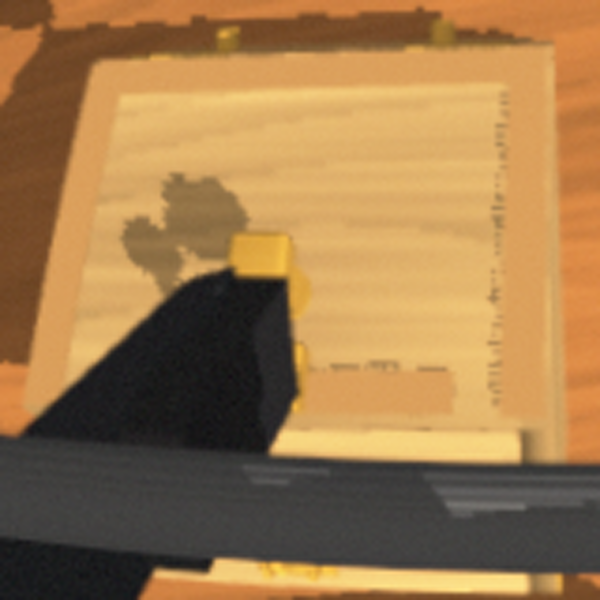

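```bash
python3 - <<'E'
from h import *
import pickle
from scipy.optimize import least_squares
np.set_printoptions(precision=4,suppress=True)
c=pickle.load(open('w1.pkl','rb'))
f=lambda u,v:(160+u/3.75,155+v/3.75)
A=onz('wrist',f(95,62),.057,c);B=onz('wrist',f(553,45),.057,c);K=onz('wrist',f(262,255),.1483,c)
# ledge front edge right end, walls' top
L=onz('wrist',f(556,430),.15,c)
print(A,B,np.linalg.norm(A-B),K,L)
print('yaw',np.arctan2(-(B-A)[0],(B-A)[1]))
s=lambda u,v:(290+u/3.636,155+v/3.636); d=lambda u,v:(260+(u-400)/3.636,145+v/3.636)
obs=[('scene',s(297,182),(82.5,90,150)),('scene',s(127,243),(82.5,-90,150)),('scene',s(158,110),(-27,0,174)),
('side',d(718,57),(82.5,90,150)),('side',d(750,190),(82.5,-90,150)),('side',d(600,108),(-27,0,174)),
('wrist',f(95,62),(-89.5,90,57)[:1]+(-90,57)),('wrist',f(553,45),(-89.5,90,57)),('wrist',f(262,255),(-42.2,0,148.3)),('scene',s(258,122),(17.5,90,150)),('side',d(640,60),(17.5,90,150))]
C={'scene':cam('scene'),'side':cam('side'),'wrist':c}
def w(p,q):
    a=p[2];q=np.array(q)/1000;return np.array([p[0]+np.cos(a)*q[0]-np.sin(a)*q[1],p[1]+np.sin(a)*q[0]+np.cos(a)*q[1],q[2]])
res=lambda p:np.concatenate([np.subtract(proj(n,w(p,q),C[n]),uv) for n,uv,q in obs])
S=least_squares(res,[.57,.04,-.15],loss='soft_l1');print(S.x);print(res(S.x).reshape(-1,2))
for n,q in dict(ball=(-27,0,174),knob=(-37.2,0,143.3),mouth=(17.5,0,50)).items():print(n,w(S.x,q))
E
```

```text
[ 0.4764 -0.0277  0.057 ] [0.5055 0.1505 0.057 ] 0.18056565086303758 [0.5367 0.0558 0.1483] [0.6106 0.1342 0.15  ]
yaw -0.16161715327019235
[ 0.5784  0.0476 -0.1623]
[[ 1.3578 -1.2666]
 [-1.3809  1.3504]
 [ 0.1076 -0.0935]
 [-0.5678 -1.3518]
 [ 1.4095  1.3557]
 [ 0.2465 -0.1956]
 [ 0.4041 -0.7278]
 [ 0.1554 -0.6668]
 [-1.0615  0.2407]
 [ 2.211   1.6106]
 [ 0.2705 -0.6586]]
ball [0.5517 0.052  0.174 ]
knob [0.5417 0.0537 0.1433]
mouth [0.5956 0.0448 0.05  ]
```

```bash
cat >> h.py <<'E'
CH=np.array([.5784,.0476,-.162])
np.set_printoptions(precision=4,suppress=True)
def c2w(q):
    a=CH[2];q=np.array(q)/1000;return np.array([CH[0]+np.cos(a)*q[0]-np.sin(a)*q[1],CH[1]+np.sin(a)*q[0]+np.cos(a)*q[1],q[2]])
def rot(yaw,tilt): # tool y = left, tool z down, tipped forward by tilt
    return R.from_euler('z',yaw)*R.from_matrix(np.array([[-1,0,0],[0,1,0],[0,0,-1.]]).T)*R.from_euler('y',-tilt)
def delta(gw,yaw,tilt,back=0,depth=None):
    s=r.get_state();R0=R.from_quat(s['eef_rot']);T=rot(yaw,tilt)
    d=-r.grip_depth if depth is None else depth
    tcp=gw+T.apply([0,0,d-back]); v=R0.inv().apply(tcp-s['tool_pos']); w=(R0.inv()*T).as_rotvec()
    print(v,w,'dist %.3f ang %.2f'%(np.linalg.norm(v),np.linalg.norm(w)),'tcp',tcp)
def hookpt(f): a=.189+f;return c2w([67-95.7*np.cos(a),0,156+95.7*np.sin(a)])
def knobpt(t):
    x,z=45.3,93.3;return c2w([-82.5+x*np.cos(t)-z*np.sin(t),0,50+x*np.sin(t)+z*np.cos(t)])
E
python3 - <<'E'
from h import *
delta(hookpt(0),CH[2],.5,.06);delta(hookpt(0),CH[2],.5)
E
```

```text
[-0.0539 -0.1076  0.1181] [-0.0054 -0.5013 -0.0232] dist 0.169 ang 0.50 tcp [0.5322 0.0551 0.2102]
[-0.0827 -0.1069  0.1707] [-0.0054 -0.5013 -0.0232] dist 0.218 ang 0.50 tcp [0.5606 0.0505 0.1576]
```

Request:
tcp_steps:
  rows:
    - [[1, -54, -108, 50, -0.005, -0.5, -0.023], [1, -54, -108, 118, -0.005, -0.5, -0.023], [1, -54, -108, 118, -0.005, -0.5, -0.023], [1, -54, -108, 118, -0.005, -0.5, -0.023], [1, -54, -108, 118, -0.005, -0.5, -0.023], [1, -83, -107, 171, -0.005, -0.5, -0.023], [1, -83, -107, 171, -0.005, -0.5, -0.023], [1, -83, -107, 171, -0.005, -0.5, -0.023], [1, -83, -107, 171, -0.005, -0.5, -0.023]]

```text
clock: 2.35
tool_pos: [0.5509, 0.0342, 0.1794]
eef_rot: [0.081, 0.967, -0.054, 0.234]
contact_force: [1.3, -1.0, 0.2]
opening: 1.0
finger_force: 0.0
```

Request:
tcp_steps:
  rows:
    - [[1, 0, 0, 0, 0, 0, 0], [1, 0, 0, 0, 0, 0, 0]]

```text
clock: 2.55
tool_pos: [0.55, 0.0329, 0.1792]
eef_rot: [0.082, 0.968, -0.055, 0.232]
contact_force: [-0.9, -1.3, 0.6]
opening: 1.001
finger_force: 0.0
```

```bash
python3 - <<'E'
from h import *
delta(hookpt(0),CH[2],.5)
E
```

```text
[0.0029 0.0207 0.0213] [-0.0719 -0.0242  0.0117] dist 0.030 ang 0.08 tcp [0.5606 0.0505 0.1576]
```

Scaled: 0.021 m is 21, 0.003 m is 3.

Request:
tcp_steps:
  rows:
    - [[1, 3, 21, 21, -0.072, -0.024, 0.012], [1, 3, 21, 21, -0.072, -0.024, 0.012], [1, 3, 21, 21, -0.072, -0.024, 0.012], [1, 3, 21, 21, -0.072, -0.024, 0.012], [1, 3, 21, 21, -0.072, -0.024, 0.012]]

```text
clock: 3.05
tool_pos: [0.5615, 0.05, 0.1592]
eef_rot: [0.079, 0.965, -0.02, 0.248]
contact_force: [0.6, -0.1, -0.6]
opening: 1.001
finger_force: 0.0
```

```bash
python3 - <<'E'
from h import *
delta(hookpt(0),CH[2],.5);print(r.get_state()['q'])
E
```

```text
[0.0016 0.0004 0.0009] [-0.0009  0.0035 -0.0012] dist 0.002 ang 0.00 tcp [0.5606 0.0505 0.1576]
[-0.0633  0.6939 -0.3672  2.2857  2.1069  0.5268 -0.9513]
```

Scaled: 0.001 m is 1.

Request:
tcp_steps:
  rows:
    - [[0, 1, 0, 0, 0, 0, 0], [0, 1, 0, 0, 0, 0, 0], [0, 1, 0, 0, 0, 0, 0], [0, 1, 0, 0, 0, 0, 0], [0, 1, 0, 0, 0, 0, 0], [0, 1, 0, 0, 0, 0, 0], [0, 1, 0, 0, 0, 0, 0], [0, 1, 0, 0, 0, 0, 0]]
  squeeze: 6

```text
clock: 3.85
tool_pos: [0.5604, 0.0502, 0.1575]
eef_rot: [0.079, 0.965, -0.02, 0.248]
contact_force: [0.6, 0.6, -0.2]
opening: 0.3
finger_force: 0.0
```

```bash
python3 - <<'E'
from h import *
for f in (.0,.3,.6,.9,1.2,1.5,1.8): delta(hookpt(f),CH[2],.5)
cv2.imwrite('pics/w2.png',r.snapshot('wrist')[:,:,::-1])
E
```

```text
[-0.0002  0.0003  0.    ] [ 0.0003  0.002  -0.0016] dist 0.000 ang 0.00 tcp [0.5606 0.0505 0.1576]
[-0.0215  0.0004 -0.0191] [ 0.0003  0.002  -0.0016] dist 0.029 ang 0.00 tcp [0.57   0.049  0.1845]
[-0.0475  0.0004 -0.031 ] [ 0.0003  0.002  -0.0016] dist 0.057 ang 0.00 tcp [0.5868 0.0462 0.2075]
[-0.0759  0.0004 -0.0347] [ 0.0003  0.002  -0.0016] dist 0.083 ang 0.00 tcp [0.6096 0.0425 0.2244]
[-0.1041  0.0005 -0.0298] [ 0.0003  0.002  -0.0016] dist 0.108 ang 0.00 tcp [0.6363 0.0381 0.2337]
[-0.1296  0.0005 -0.0169] [ 0.0003  0.002  -0.0016] dist 0.131 ang 0.00 tcp [0.6645 0.0335 0.2346]
[-0.1501  0.0005  0.003 ] [ 0.0003  0.002  -0.0016] dist 0.150 ang 0.00 tcp [0.6917 0.0291 0.227 ]
```

View pics/w2.png

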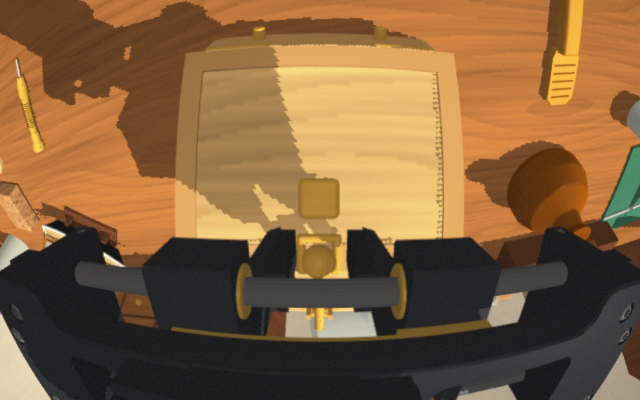

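The ball at (319,262) sits centred between the fingers, with the knob at (319,198). The fingers are still closing.

Request:
tcp_steps:
  rows:
    - [[0, 0, 0, 0, 0, 0, 0], [0, 0, 0, 0, 0, 0, 0], [0, 0, 0, 0, 0, 0, 0], [0, 0, 0, 0, 0, 0, 0]]

```text
clock: 4.3
tool_pos: [0.5602, 0.0494, 0.1575]
eef_rot: [0.08, 0.965, -0.02, 0.248]
contact_force: [-1.5, -3.4, 0.5]
opening: 0.165
finger_force: 5.8
```

Request:
tcp_steps:
  rows:
    - [[0, -9, 0, -11, 0, 0, 0], [0, -21.5, 0, -19, 0, 0, 0], [0, -34, 0, -26, 0, 0, 0], [0, -47.5, 0, -31, 0, 0, 0], [0, -61.5, 0, -34, 0, 0, 0], [0, -76, 0, -35, 0, 0, 0], [0, -90, 0, -33, 0, 0, 0], [0, -104, 0, -30, 0, 0, 0], [0, -117, 0, -24, 0, 0, 0], [0, -129.5, 0, -17, 0, 0, 0]]

```text
clock: 5.3
tool_pos: [0.6641, 0.0319, 0.2344]
eef_rot: [0.079, 0.966, -0.021, 0.247]
contact_force: [-1.4, -2.9, -4.1]
opening: 0.164
finger_force: 6.2
```

```bash
python3 - <<'E'
from h import *
for f in (1.5,1.65,1.8): delta(hookpt(f),CH[2],.5)
print(r.get_state()['q'])
E
```

```text
[-0.0003  0.0017 -0.0001] [-0.0024  0.0008 -0.0014] dist 0.002 ang 0.00 tcp [0.6645 0.0335 0.2346]
[-0.0113  0.0017  0.009 ] [-0.0024  0.0008 -0.0014] dist 0.015 ang 0.00 tcp [0.6784 0.0313 0.2319]
[-0.0208  0.0018  0.0198] [-0.0024  0.0008 -0.0014] dist 0.029 ang 0.00 tcp [0.6917 0.0291 0.227 ]
[-0.1532  0.6087 -0.0788  1.952   1.1215  0.2462  0.1438]
```

Scaled: -0.08 m is -80, -0.03 m is -30.

Request:
tcp_steps:
  rows:
    - [[0, -11, 1, 9, 0, 0, 0], [0, -21, 1, 20, 0, 0, 0], [0, -21, 1, 20, 0, 0, 0], [0.6, -21, 1, 20, 0, 0, 0], [0.6, -21, 1, 20, 0, 0, 0], [0.6, -21, 1, 20, 0, 0, 0], [0.6, -21, 1, 20, 0, 0, 0], [0.6, -21, 1, -30, 0, 0, 0], [0.6, -10, 1, -80, 0, 0, 0], [0.6, 30, 1, -80, 0, 0, 0]]

```text
clock: 6.3
tool_pos: [0.6042, 0.047, 0.2976]
eef_rot: [0.08, 0.964, -0.015, 0.254]
contact_force: [1.3, 0.9, -1.9]
opening: 0.603
finger_force: 0.0
```

```bash
python3 - <<'E'
from h import *
delta(knobpt(0),CH[2],.4,.05);delta(knobpt(0),CH[2],.4,depth=.016)
cv2.imwrite('pics/s2.png',np.vstack([cv2.resize(r.snapshot(n)[120:270,240:440,::-1],(400,300)) for n in('scene','side')]))
E
```

```text
[ 0.127  -0.005   0.0723] [ 0.0095  0.1148 -0.0053] dist 0.146 ang 0.12 tcp [0.5297 0.0556 0.1721]
[ 0.1325 -0.0054  0.1192] [ 0.0095  0.1148 -0.0053] dist 0.178 ang 0.12 tcp [0.5478 0.0526 0.1286]
```

View pics/s2.png

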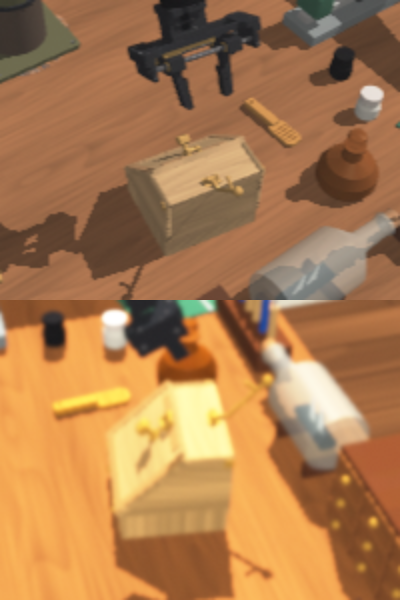

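The hook now leans back behind the ledge (side crop, about (240,400)). Next is the knob.

Request:
tcp_steps:
  rows:
    - [[0.6, 50, -2, 10, 0, 0.115, 0], [0.6, 100, -4, 40, 0.009, 0.115, -0.005], [0.6, 127, -5, 72, 0.009, 0.115, -0.005], [0.6, 127, -5, 72, 0.009, 0.115, -0.005], [0.6, 132, -5, 119, 0.009, 0.115, -0.005], [0.6, 132, -5, 119, 0.009, 0.115, -0.005], [0.6, 132, -5, 119, 0.009, 0.115, -0.005], [0.6, 132, -5, 119, 0.009, 0.115, -0.005]]

```text
clock: 7.2
tool_pos: [0.5415, 0.0493, 0.1202]
eef_rot: [0.079, 0.979, -0.02, 0.189]
contact_force: [-0.5, -0.3, -1.2]
opening: 0.601
finger_force: 0.0
```

```bash
python3 - <<'E'
from h import *
delta(knobpt(0),CH[2],.4,depth=.016)
E
```

```text
[-0.0084  0.0042 -0.0057] [-0.0088 -0.017   0.0033] dist 0.011 ang 0.02 tcp [0.5478 0.0526 0.1286]
```

Scaled: -0.008 m is -8, -0.006 m is -6.

Request:
tcp_steps:
  rows:
    - [[0.6, -8, 3, -6, -0.009, -0.017, 0.003], [0.6, -8, 3, -6, -0.009, -0.017, 0.003], [0, -8, 3, -6, -0.009, -0.017, 0.003], [0, -8, 3, -6, -0.009, -0.017, 0.003], [0, -8, 3, -6, -0.009, -0.017, 0.003], [0, -8, 3, -6, -0.009, -0.017, 0.003], [0, -8, 3, -6, -0.009, -0.017, 0.003], [0, -8, 3, -6, -0.009, -0.017, 0.003]]
  squeeze: 12

```text
clock: 8.0
tool_pos: [0.5477, 0.0513, 0.1313]
eef_rot: [0.079, 0.976, -0.016, 0.2]
contact_force: [-1.3, -0.9, 3.4]
opening: 0.226
finger_force: 12.0
```

```bash
python3 - <<'E'
from h import *
for t in (0,.2,.4,.6,.8,.9,1): delta(knobpt(t),CH[2],.4,depth=.016)
E
```

```text
[0.0011 0.0013 0.0025] [-0.0001  0.0044 -0.0001] dist 0.003 ang 0.00 tcp [0.5478 0.0526 0.1286]
[ 0.0162  0.0013 -0.0117] [-0.0001  0.0044 -0.0001] dist 0.020 ang 0.00 tcp [0.5287 0.0557 0.1357]
[ 0.0338  0.0013 -0.0227] [-0.0001  0.0044 -0.0001] dist 0.041 ang 0.00 tcp [0.5085 0.059  0.1388]
[ 0.0532  0.0013 -0.0299] [-0.0001  0.0044 -0.0001] dist 0.061 ang 0.00 tcp [0.488  0.0624 0.1378]
[ 0.0737  0.0013 -0.0331] [-0.0001  0.0044 -0.0001] dist 0.081 ang 0.00 tcp [0.4682 0.0656 0.1328]
[ 0.084   0.0013 -0.0332] [-0.0001  0.0044 -0.0001] dist 0.090 ang 0.00 tcp [0.4588 0.0671 0.1287]
[ 0.0943  0.0013 -0.0322] [-0.0001  0.0044 -0.0001] dist 0.100 ang 0.00 tcp [0.4498 0.0686 0.1238]
```

Request:
tcp_steps:
  rows:
    - [[0, 7, 0, -8, 0, 0, 0], [0, 15, 0, -15, 0, 0, 0], [0, 32.5, 0, -25.5, 0, 0, 0], [0, 52, 0, -32.5, 0, 0, 0], [0, 72.5, 0, -35.5, 0, 0, 0], [0, 83, 0, -35.5, 0, 0, 0], [0, 89, 0, -35.5, 0, 0, 0], [0, 89, 0, -35.5, 0, 0, 0]]

```text
clock: 8.8
tool_pos: [0.4512, 0.0675, 0.1288]
eef_rot: [0.078, 0.977, -0.016, 0.199]
contact_force: [-4.8, 0.9, 9.1]
opening: 0.228
finger_force: 12.0
```

Request:
tcp_steps:
  rows:
    - [[0.6, 0, 0, 0, 0, 0, 0], [0.6, 0, 0, 0, 0, 0, 0], [0.6, 0, 0, 0, 0, 0, 0], [0.6, 10, 0, -50, 0, 0, 0], [0.6, 20, 0, -100, 0, 0, 0], [0.6, 30, 0, -150, 0, 0, 0], [0.6, 30, 0, -150, 0, 0, 0]]

```text
clock: 9.5
tool_pos: [0.3666, 0.0813, 0.2571]
eef_rot: [0.079, 0.976, -0.015, 0.201]
contact_force: [0.8, -0.5, -0.2]
opening: 0.601
finger_force: 0.0
```

```bash
python3 - <<'E'
from h import *
tw=np.array([.509,.2948,0]);a=.0721
g=tw+np.array([np.cos(a)*-.033,np.sin(a)*-.033,.007]);print(g)
for b in(.08,0):delta(g,a,.5,b,depth=0)
cv2.imwrite('pics/s3.png',np.hstack([cv2.resize(r.snapshot(n)[120:270,240:440,::-1],(400,300)) for n in('scene','side')]))
print(r.get_state()['q'])
E
```

```text
[0.4761 0.2924 0.007 ]
[0.0373 0.2167 0.1802] [-0.1002 -0.0928 -0.2102] dist 0.284 ang 0.25 tcp [0.4378 0.2897 0.0772]
[0.0308 0.2254 0.2595] [-0.1002 -0.0928 -0.2102] dist 0.345 ang 0.25 tcp [0.4761 0.2924 0.007 ]
[-0.1622  0.3129 -0.5658  2.5528  1.5129  0.4664 -0.7099]
```

View pics/s3.png

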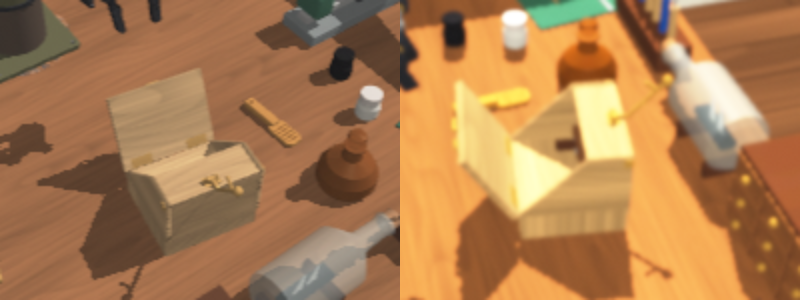

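The front is past upright and sinking open. I'll move to the bending tool with the fingers open.

Scaled: 0.2 m is 200, 0.05 m is 50.

Request:
tcp_steps:
  rows:
    - [[0.6, 20, 50, 0, 0, 0, -0.05], [0.6, 30, 100, 0, -0.05, -0.03, -0.1], [0.6, 35, 150, 30, -0.1, -0.06, -0.2], [0.6, 37, 200, 80, -0.1, -0.093, -0.21], [0.6, 37, 217, 130, -0.1, -0.093, -0.21], [0.6, 37, 217, 180, -0.1, -0.093, -0.21], [0.6, 37, 217, 180, -0.1, -0.093, -0.21], [0.6, 37, 217, 180, -0.1, -0.093, -0.21], [0.6, 37, 217, 180, -0.1, -0.093, -0.21], [0.6, 37, 217, 180, -0.1, -0.093, -0.21]]

```text
clock: 10.6
tool_pos: [0.4386, 0.2892, 0.0761]
eef_rot: [-0.035, 0.969, 0.009, 0.246]
contact_force: [-0.2, 0.9, 0.4]
opening: 0.6
finger_force: 0.0
```

```bash
python3 - <<'E'
from h import *
import pickle
a=.0721;g=np.array([.4761,.2924,.007])
for b in(.08,0):delta(g,a,.5,b,depth=0)
print(r.get_state()['q'])
c=cam('wrist');i=r.snapshot('wrist');pickle.dump(c,open('w4.pkl','wb'));cv2.imwrite('pics/w4.png',i[:,:,::-1])
E
```

```text
[ 0.0001  0.0005 -0.0013] [-0.0006 -0.002  -0.0004] dist 0.001 ang 0.00 tcp [0.4378 0.2896 0.0772]
[-0.0001  0.0005  0.0787] [-0.0006 -0.002  -0.0004] dist 0.079 ang 0.00 tcp [0.4761 0.2924 0.007 ]
[-0.5132  0.943  -0.6309  2.3579  2.0142  0.9487 -1.2258]
```

View pics/w4.png

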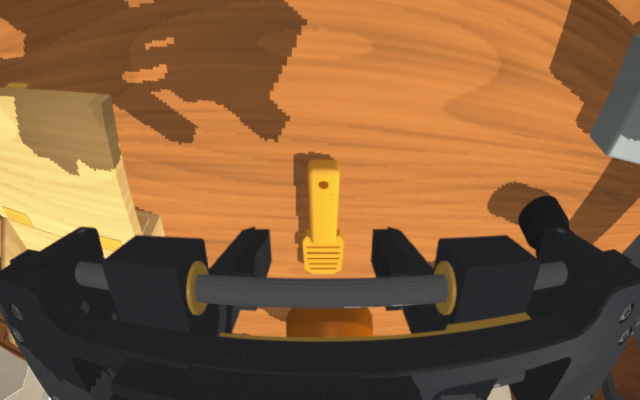

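The tool is centred between the fingers (about x=322 px) and lines up with the hand. The front is lowering at the left. I'll descend and grip.

Request:
tcp_steps:
  rows:
    - [[0.6, 0, 0.5, 30, 0, 0, 0], [0.6, 0, 0.5, 55, 0, 0, 0], [0.6, 0, 0.5, 70, 0, 0, 0], [0.6, 0, 0.5, 78.5, 0, 0, 0], [0.6, 0, 0.5, 78.5, 0, 0, 0], [0, 0, 0.5, 78.5, 0, 0, 0], [0, 0, 0.5, 78.5, 0, 0, 0], [0, 0, 0.5, 78.5, 0, 0, 0], [0, 0, 0.5, 78.5, 0, 0, 0], [0, 0, 0.5, 78.5, 0, 0, 0]]
  squeeze: 25

```text
clock: 11.65
tool_pos: [0.4762, 0.2925, 0.0064]
eef_rot: [-0.035, 0.969, 0.008, 0.246]
contact_force: [-0.8, -0.6, 3.1]
opening: 0.247
finger_force: 25.0
```

Request:
tcp_steps:
  rows:
    - [[0, 0, 0, 0, 0, 0, 0], [0, 0, 0, 0, 0, 0, 0]]

```text
clock: 11.85
tool_pos: [0.4762, 0.2925, 0.0064]
eef_rot: [-0.035, 0.969, 0.008, 0.246]
contact_force: [-1.8, 0.9, 5.8]
opening: 0.246
finger_force: 25.0
```

```bash
python3 - <<'E'
from h import *
s=r.get_state();d=R.from_quat(s['eef_rot']).inv().apply([0,0,.1]);print(d)
E
```

```text
[-0.0478 -0.0001 -0.0879]
```

Scaled: -0.105 m is -105, -0.07 m is -70.

Request:
tcp_steps:
  rows:
    - [[0, -20, 0, -36, 0, 0, 0], [0, -38, 0, -70, 0, 0, 0], [0, -57, 0, -105, 0, 0, 0], [0, -57, 0, -105, 0, 0, 0], [0, -57, 0, -105, 0, 0, 0]]

```text
clock: 12.35
tool_pos: [0.4766, 0.2923, 0.1261]
eef_rot: [-0.034, 0.968, 0.008, 0.247]
contact_force: [-0.3, -0.7, -1.3]
opening: 0.252
finger_force: 25.0
```

```bash
python3 - <<'E'
from h import *
for x,z in((-115,100),(-115,59),(-60,59),(-28.5,59)): delta(c2w([x,0,z]),CH[2],.5,depth=0)
cv2.imwrite('pics/s5.png',np.hstack([cv2.resize(r.snapshot(n)[120:270,240:440,::-1],(400,300)) for n in('scene','side')]))
E
```

```text
[ 0.0367 -0.2248  0.0099] [ 0.1106 -0.0011  0.2043] dist 0.228 ang 0.23 tcp [0.4649 0.0661 0.1   ]
[ 0.0564 -0.2247  0.0459] [ 0.1106 -0.0011  0.2043] dist 0.236 ang 0.23 tcp [0.4649 0.0661 0.059 ]
[ 0.0094 -0.2374  0.0715] [ 0.1106 -0.0011  0.2043] dist 0.248 ang 0.23 tcp [0.5192 0.0573 0.059 ]
[-0.0176 -0.2446  0.0862] [ 0.1106 -0.0011  0.2043] dist 0.260 ang 0.23 tcp [0.5503 0.0522 0.059 ]
```

View pics/s5.png

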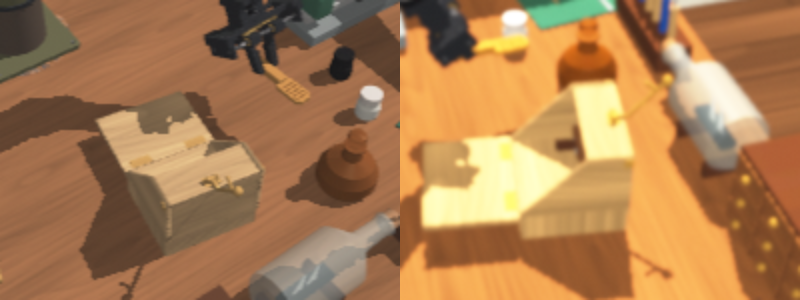

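The front lies level and the tool is held. I'll back off before crossing the left wall, and check the aim from there.

Scaled: 0.05 m is 50, -0.219 m is -219.

Request:
tcp_steps:
  rows:
    - [[0, 50, -20, 10, 0, 0, 0], [0, 60, -60, 0, 0, 0, 0.05], [0, 60, -110, -10, 0.05, 0, 0.1], [0, 50, -160, -15, 0.11, 0, 0.2], [0, 49, -200, -20, 0.11, 0, 0.204], [0, 49, -219, -20, 0.11, 0, 0.204], [0, 49, -219, -20, 0.11, 0, 0.204], [0, 49, -219, -20, 0.11, 0, 0.204], [0, 49, -219, -20, 0.11, 0, 0.204]]

```text
clock: 13.35
tool_pos: [0.4523, 0.0722, 0.1201]
eef_rot: [0.082, 0.968, -0.023, 0.237]
contact_force: [-0.3, 1.3, -1.4]
opening: 0.247
finger_force: 25.0
```

```bash
python3 - <<'E'
from h import *
import pickle
for x,z in((-125,75),(-115,59),(-60,59),(-28.5,59)): delta(c2w([x,0,z]),CH[2],.5,depth=0)
c=cam('wrist');i=r.snapshot('wrist');pickle.dump((c,r.get_state()),open('w6.pkl','wb'));cv2.imwrite('pics/w6.png',i[:,:,::-1])
print(r.get_state()['q'])
E
```

```text
[ 0.0179 -0.0036  0.0416] [-0.009  -0.0189 -0.0045] dist 0.045 ang 0.02 tcp [0.455  0.0678 0.075 ]
[ 0.0164 -0.0035  0.0604] [-0.009  -0.0189 -0.0045] dist 0.063 ang 0.02 tcp [0.4649 0.0661 0.059 ]
[-0.0323 -0.003   0.0859] [-0.009  -0.0189 -0.0045] dist 0.092 ang 0.02 tcp [0.5192 0.0573 0.059 ]
[-0.0603 -0.0028  0.1004] [-0.009  -0.0189 -0.0045] dist 0.117 ang 0.02 tcp [0.5503 0.0522 0.059 ]
[ 0.2313  1.1798 -1.4724  2.5592  1.7255  1.5786 -0.931 ]
```

View pics/w6.png

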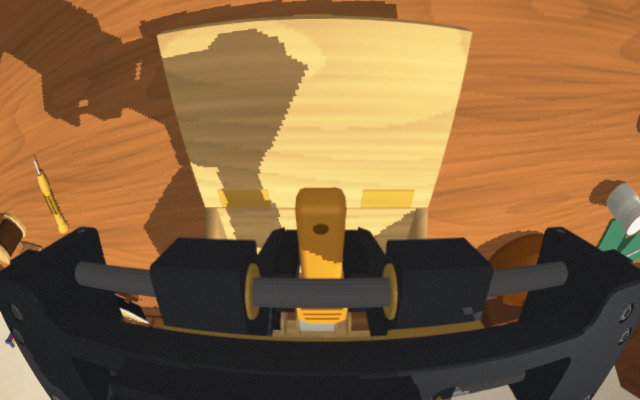

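The handle is at x=321 px and the hinge leaves' midpoint at about 316 px, which matches the known 3.6 mm offset. Joints 3 and 4 are near their limits, so I'll go forward and down.

The manual's scale: shifts go in mm. Converting my numbers, 0.067 m is 67, 0.06 m is 60.

Request:
tcp_steps:
  rows:
    - [[0, 0, -2, 35, 0, 0, 0], [0, -1, -3.4, 60, -0.009, -0.019, -0.0045], [0, -1, -3.4, 67, -0.009, -0.019, -0.0045], [0, -1, -3.4, 67, -0.009, -0.019, -0.0045], [0, -1, -3.4, 67, -0.009, -0.019, -0.0045]]

```text
clock: 13.9
tool_pos: [0.4841, 0.0675, 0.065]
eef_rot: [0.074, 0.965, -0.018, 0.25]
contact_force: [0.6, 0.1, -0.3]
opening: 0.248
finger_force: 25.0
```

```bash
python3 - <<'E'
from h import *
for x,z in((-98,59),(-60,59),(-28.5,59)): delta(c2w([x,0,z]),CH[2],.5,depth=0)
print(r.get_state()['q'])
E
```

```text
[ 0.0045 -0.0045  0.0044] [0.0057 0.0061 0.0073] dist 0.008 ang 0.01 tcp [0.4817 0.0634 0.059 ]
[-0.0288 -0.0048  0.0228] [0.0057 0.0061 0.0073] dist 0.037 ang 0.01 tcp [0.5192 0.0573 0.059 ]
[-0.0563 -0.0051  0.0381] [0.0057 0.0061 0.0073] dist 0.068 ang 0.01 tcp [0.5503 0.0522 0.059 ]
[ 0.2663  1.3274 -1.3668  2.5143  1.9326  1.6315 -0.8533]
```

I've now viewed 11 pictures, one over the limit of 10. From here I'll use only numbers. First I'll line up at the mouth.

Request:
tcp_steps:
  rows:
    - [[0, 4.5, -4.5, 4.4, 0.0057, 0.006, 0.0073], [0, 4.5, -4.5, 4.4, 0.0057, 0.006, 0.0073], [0, 4.5, -4.5, 4.4, 0.0057, 0.006, 0.0073], [0, 4.5, -4.5, 4.4, 0.0057, 0.006, 0.0073]]

```text
clock: 14.3
tool_pos: [0.4818, 0.0617, 0.0583]
eef_rot: [0.08, 0.966, -0.021, 0.247]
contact_force: [-0.3, 0.2, -1.1]
opening: 0.246
finger_force: 25.0
```

```bash
python3 - <<'E'
from h import *
for x,z in((-98,59),(-75,59),(-50,59),(-28.5,59)): delta(c2w([x,0,z]),CH[2],.5,depth=0)
# lateral check: masks of the yellow hinge leaves and of the handle in wrist view
c=cam('wrist');i=r.snapshot('wrist');cv2.imwrite('pics/w7.png',i[:,:,::-1])
h=cv2.cvtColor(i,cv2.COLOR_RGB2HSV)
m=((h[...,1]>165)&(h[...,0]>17)&(h[...,0]<35)).astype(np.uint8);m[260:]=0
n,l,s,ce=cv2.connectedComponentsWithStats(m)
for k in range(1,n):
    if s[k,4]>150: print(s[k],ce[k])
E
```

```text
[ 0.0001  0.0017 -0.0008] [-0.0023  0.     -0.0017] dist 0.002 ang 0.00 tcp [0.4817 0.0634 0.059 ]
[-0.0201  0.0017  0.0102] [-0.0023  0.     -0.0017] dist 0.023 ang 0.00 tcp [0.5044 0.0597 0.059 ]
[-0.0421  0.0018  0.0222] [-0.0023  0.     -0.0017] dist 0.048 ang 0.00 tcp [0.5291 0.0557 0.059 ]
[-0.0609  0.0018  0.0325] [-0.0023  0.     -0.0017] dist 0.069 ang 0.00 tcp [0.5503 0.0522 0.059 ]
[  0 186  38  65 619] [ 16.609  220.8643]
[304 215  36  25 290] [322.3345 226.6724]
[187 224  73  23 965] [224.4373 231.8674]
[384 224  73  23 917] [419.494  231.9771]
```

In pixels, the hinge leaves' midpoint (322) and the handle's centre (322) coincide and the leaf rows are level. The lateral position and yaw are right, so I'll slide straight in.

Request:
tcp_steps:
  rows:
    - [[0, -8, 0, 4, 0, 0, 0], [0, -14, 0, 7.3, 0, 0, 0], [0, -20, 0, 10.4, 0, 0, 0], [0, -30, 0, 15.8, 0, 0, 0], [0, -40, 0, 21.3, 0, 0, 0], [0, -48, 0, 25.7, 0, 0, 0], [0, -55, 0, 29.5, 0, 0, 0], [0, -58, 0, 31.1, 0, 0, 0], [0, -58, 0, 31.1, 0, 0, 0]]

```text
clock: 15.25
tool_pos: [0.5469, 0.0506, 0.0585]
eef_rot: [0.08, 0.966, -0.021, 0.246]
contact_force: [-0.5, 0.1, -2.0]
opening: 0.249
finger_force: 25.0
```

```bash
python3 - <<'E'
from h import *
for x in(-28.5,-26): delta(c2w([x,-1.7,58]),CH[2],.5,depth=0)
print(r.get_state()['q'])
E
```

```text
[-0.0025  0.0005  0.0019] [-0.0031 -0.0004 -0.0026] dist 0.003 ang 0.00 tcp [0.55   0.0505 0.058 ]
[-0.0047  0.0005  0.0031] [-0.0031 -0.0004 -0.0026] dist 0.006 ang 0.00 tcp [0.5525 0.0501 0.058 ]
[ 0.3828  1.3277 -1.3405  2.3337  1.9793  1.5079 -0.6002]
```

Scaled: -0.004 m is -4, 0.0036 m is 3.6.

Request:
tcp_steps:
  rows:
    - [[0, -2, 0, 2.5, 0, 0, 0], [0, -4, 0, 3.6, 0, 0, 0], [0, -4, 0, 3.6, 0, 0, 0]]

```text
clock: 15.55
tool_pos: [0.5491, 0.0507, 0.0566]
eef_rot: [0.077, 0.966, -0.02, 0.244]
contact_force: [-9.5, 1.1, 4.7]
opening: 0.244
finger_force: 25.0
```

Request:
tcp_steps:
  rows:
    - [[0, -1.5, 0, 0.8, 0, 0, 0], [0, -1.5, 0, 0.8, 0, 0, 0]]

```text
clock: 15.75
tool_pos: [0.5492, 0.0506, 0.0565]
eef_rot: [0.076, 0.967, -0.02, 0.243]
contact_force: [-15.0, 0.2, 8.6]
opening: 0.247
finger_force: 25.0
```

Request:
tcp_steps:
  rows:
    - [[0.4, 1.5, 0, -0.8, 0, 0, 0], [0.4, 1.5, 0, -0.8, 0, 0, 0], [0.4, 1.5, 0, -0.8, 0, 0, 0], [0.4, 1.5, 0, -0.8, 0, 0, 0]]

```text
clock: 16.15
tool_pos: [0.5521, 0.05, 0.0572]
eef_rot: [0.08, 0.966, -0.021, 0.246]
contact_force: [0.0, 0.1, -0.8]
opening: 0.401
finger_force: 0.0
```

Request:
tcp_steps:
  rows:
    - [[0.4, 1, 0, -20, 0, 0, 0], [0.4, 1, 0, -60, 0, 0, 0], [0.4, 1, 0, -100, 0, 0, 0], [0.4, 1, 0, -140, 0, 0, 0], [0.4, 1, 0, -140, 0, 0, 0], [0.4, 1, 0, -140, 0, 0, 0]]

```text
clock: 16.75
tool_pos: [0.4855, 0.0612, 0.1807]
eef_rot: [0.079, 0.965, -0.021, 0.248]
contact_force: [-0.3, 0.2, 0.3]
opening: 0.406
finger_force: 0.0
```

```bash
python3 - <<'E'
from h import *
c=cam('wrist');i=r.snapshot('wrist');cv2.imwrite('pics/w8.png',i[:,:,::-1])
hs=cv2.cvtColor(i,cv2.COLOR_RGB2HSV)
m=((hs[...,1]>165)&(hs[...,0]>15)&(hs[...,0]<35)).astype(np.uint8)
n,l,s,ce=cv2.connectedComponentsWithStats(m)
for k in range(1,n):
    if s[k,4]>60: print(s[k],ce[k])
for x in(-65.5,): 
  for y in(-11,0,11):
    print(proj('wrist',c2w([x,y,66]),c),end=' ')
print(proj('wrist',c2w([-82.5,0,50]),c), proj('wrist',c2w([12.5,18,58]),c))
print(r.get_state()['tool_pos'],r.get_state()['q'])
E
```

```text
[234 107  46  19 769] [256.6658 116.0806]
[364 108  47  19 773] [386.9276 116.815 ]
[ 52 117  26  67 580] [ 63.5466 151.6052]
[ 305  145   34   74 1830] [321.0721 183.7   ]
[219 264  12  28  94] [223.2553 277.5213]
[407 265  16  25 121] [416.7355 275.6942]
[220 292  13  25 106] [224.3679 307.0472]
[410 299  13  18  75] [417.52 308.72]
[307 312  28  29 332] [320.6958 319.7108]
[409 318  95  19 395] [456.1165 327.2051]
[252 335  39   5  84] [270.5833 337.1905]
(np.float64(310.2895095828474), np.float64(153.98201899563043)) (np.float64(323.27622425004654), np.float64(153.96760061239954)) (np.float64(336.2564589035737), np.float64(153.99945121974704)) (np.float64(323.2612297846673), np.float64(126.97116705102806)) (np.float64(340.2543330175671), np.float64(209.6867534221194))
[0.4852 0.0609 0.1794] [ 0.356   0.9874 -1.4415  2.4457  1.6814  1.3615 -0.716 ]
```

```bash
python3 - <<'E'
from h import *
c=cam('wrist')
a=CH[2];inv=lambda p:R.from_euler('z',-a).apply(p-np.array([CH[0],CH[1],0]))*1000
print(proj('wrist',c2w([-65.5,0,50]),c),inv(onz('wrist',(321,145),.05,c)),inv(onz('wrist',(321,126.2),.05,c)))
i=cv2.imread('pics/w8.png');hs=cv2.cvtColor(i,cv2.COLOR_BGR2HSV)
for v in range(136,226,2): print(v,i[v,321],hs[v,321])
E
```

```text
(np.float64(323.6584236391178), np.float64(144.56273044720103)) [-65.0252  -2.353   50.    ] [-84.658   -2.3198  50.    ]
136 [126 208 244] [ 21 123 244]
138 [132 219 249] [ 22 120 249]
140 [149 236 254] [ 25 105 254]
142 [141 229 252] [ 24 112 252]
144 [ 73 123 163] [ 17 141 163]
146 [ 32  99 148] [ 17 200 148]
148 [ 37 103 154] [ 17 194 154]
150 [ 33 107 160] [ 17 202 160]
152 [ 51 141 208] [ 17 192 208]
154 [ 62 173 240] [ 19 189 240]
156 [ 57 183 247] [ 20 196 247]
158 [ 56 187 249] [ 20 198 249]
160 [ 55 185 248] [ 20 198 248]
162 [ 31 112 182] [ 16 212 182]
164 [ 20  84 149] [ 15 221 149]
166 [ 20  88 152] [ 15 221 152]
168 [ 46 154 231] [ 18 204 231]
170 [ 56 187 249] [ 20 198 249]
172 [ 54 186 249] [ 20 200 249]
174 [ 54 185 249] [ 20 200 249]
176 [ 53 186 249] [ 20 201 249]
178 [ 52 185 249] [ 20 202 249]
180 [ 51 185 249] [ 20 203 249]
182 [ 53 186 249] [ 20 201 249]
184 [ 57 187 249] [ 20 197 249]
186 [ 53 187 249] [ 21 201 249]
188 [ 56 187 249] [ 20 198 249]
190 [ 53 186 249] [ 20 201 249]
192 [ 58 186 249] [ 20 196 249]
194 [ 55 186 249] [ 20 199 249]
196 [ 52 186 249] [ 20 202 249]
198 [ 59 186 249] [ 20 195 249]
200 [ 57 186 249] [ 20 197 249]
202 [ 54 185 249] [ 20 200 249]
204 [ 53 186 249] [ 20 201 249]
206 [ 52 184 248] [ 20 202 248]
208 [ 54 185 249] [ 20 200 249]
210 [ 54 185 248] [ 20 199 248]
212 [ 55 183 247] [ 20 198 247]
214 [ 34 109 164] [ 17 202 164]
216 [ 35  96 143] [ 17 193 143]
218 [ 36  92 139] [ 16 189 139]
220 [ 39  65 100] [ 13 156 100]
222 [ 41  66 101] [ 13 151 101]
224 [38 62 99] [ 12 157  99]
```

```bash
python3 -c "
from plant import r
print(r.finish_job())"
```

```text
the job is handed in; nothing more can be done
None
```

The job is handed in after about 17 s of robot time: hook swung back, front lying level, bending tool pushed against the slot's end stop (its handle end measured within about 1 mm of the home position) and released; I viewed 11 pictures, one over the limit of 10.

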